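# Old cast through the dust flap of the plaster-waste box

## Task

Throw away the old quadrant cast (the small bare plaster block with a row of teeth) that lies on the flat deck of the plaster-waste box, using the fingertips only: push the box's sprung dust flap open with one finger and, while that finger keeps it open, push the cast over the deck's inner edge with the other finger so that it drops into the box. Then draw back so that the flap springs fully shut over it. Do not pinch, press hard on or lift the cast, and leave the other casts, the jar and the brush where they are.

Things in the scene. Friction and masses are not known exactly. Their poses are not given: they have to be found in the camera images.
- waste_box: Plaster-waste box, fixed, grey metal, 200 mm wide (its y), 228 mm deep (its x from -100 to 128 mm). Origin on the worktop under the middle of the deck's inner edge; x points level into the box, towards the robot's left, z up. The half on the robot's right is a flat deck, the left half a hood whose sloping face is the flap. A drawer with a bow handle (out to x = -143 mm, 62 mm up) is not used.
- deck_edge (a point): Middle of the deck's inner edge, on the deck's top, 115 mm above the worktop; axes of the box. The flat steel deck has no rim and reaches from here 103 mm along the box's -x, over the full width of 200 mm. Past the edge the cast drops about 107 mm to the box's floor.
- dust_flap (a joint): Sprung flap, rad: 0 = shut, grows as it is pushed down into the box, 1.08 = hanging straight down, stop at 1.15. A spring shuts it by itself: about 0.2 N m at the hinge when shut, 0.4 N m hanging (2 to 7 N at a fingertip). The cast pushed against the shut flap jams at its lower edge and does not open it: open the flap first, with a finger.
- flap_hinge (a point): Middle of the flap's hinge axis, which runs along the box's y, 85 mm past the deck's edge and 45 mm above the deck (barrel radius 4 mm); axes of the box.
- flap_edge (a point): Middle of the flap's lower free edge. The flap is a plain steel plate, 188 mm wide, 94 mm from hinge to this edge; shut, it slopes at 28 degrees from the hinge down to the deck's inner edge and ends flush there. Axes as the box's when shut; they swing with the flap.
- box_top (a point): Middle of the flat top behind the hinge, 163 mm above the worktop. The 3 mm side cheeks (97 to 100 mm either side of the middle) rise beside the shut flap, 4 mm above it, to 164 mm.
- old_cast_center (a point): Old quadrant cast, loose, 55 to 95 g: bare off-white plaster block, row of teeth on top, one broken off. 30 (x) x 44 (y) mm, 21 mm high, teeth to 30 mm. Point: its middle, 14 mm above the underside. Flat 44 mm side faces -x. It stands on the deck, centre 40 to 60 mm before the inner edge, up to 35 mm off the middle, its x within 0.35 rad of the box's.
- cast_blue: Bystander, loose: dental cast on a blue base carrying a yellow appliance with wires, 56 x 66 x 42 mm, to the left of the box. Origin under its centre.
- cast_white: Bystander, loose: dental cast on a white base carrying a yellow appliance with wires, 57 x 67 x 40 mm, in the white tray to the right. Origin under its centre.
- wax_jar: Bystander, loose: brown jar with white lid, 52 mm across, 48 mm high, to the left of the box. Origin under its centre.
- dust_brush: Bystander, loose: wooden bench brush, 26 x 150 x 25 mm, at the front left. Origin under its centre.
Mind the look-alikes: they are no part of the job. Leave any purple or yellow look-alike of the part that bears old_cast_center alone.

How it is judged (in metres and radians):
On the way, in this order (a step that is already met when the one before it is completed fails the run):
1. a finger has pushed the flap open while the cast still stands on the deck (value of joint dust_flap above 0.2 rad and contact force between the fingers and dust_flap above 0.3 N and x of old_cast_center in the frame of waste_box below 0 m and z of old_cast_center in the frame of waste_box above 0.12 m), for 0.05 s.
2. the cast has dropped below the deck while a finger still holds the flap open (value of joint dust_flap above 0.2 rad and contact force between the fingers and dust_flap above 0.3 N and z of old_cast_center in the frame of waste_box below 0.1 m), for 0.02 s.
At the end, for the whole second after the job is handed in: The old cast lies at rest inside the box (its centre within the walls and less than 60 mm above the worktop), and the flap is shut (under 0.04 rad) (z of old_cast_center in the frame of waste_box below 0.06 m and x of old_cast_center in the frame of waste_box between -0.1 and 0.128 m and y of old_cast_center in the frame of waste_box between -0.1 and 0.1 m and value of joint dust_flap below 0.04 rad and linear speed of old_cast below 0.02 m/s); the robot touches nothing.
It fails at once if the cast was lifted (more than 20 mm off the deck) (z of old_cast_center in the frame of waste_box above 0.149 m).
It fails at once if the cast was pinched or pressed hard (over 15 N) (contact force between the fingers and old_cast above 15 N).
It fails at once if a bystander was moved (more than 20 mm) (distance of any of cast_blue, cast_white, wax_jar, dust_brush from where it was at the start of the episode above 0.02 m).
It also fails if it takes over 35 s, if anything falls off the work surface, if the arm or the gripper's body presses on something with over 40 N, if the wrist force passes 120 N, or if a joint passes its speed limit or range.

## Robot

A 7-joint arm with a two-finger parallel gripper is mounted at the origin on a cart in front of the work surface, level with it; the furniture and walls round the work are solid. World frame = base frame: x ahead of the robot, y to its left, z up, the work surface at z = 0. Lengths are in mm, angles in rad, forces in N, time in s.
With the tool pointing down it reaches from about 425 to 875 mm from the base axis. Payload 4.7 kg.
Tool frame: the origin (TCP) lies between the finger pads; the fingertips stand 14 mm ahead of it and the grasp point (between the pads) lies 5 mm behind it (arm.tcp_to_tips is the distance from the TCP to the fingertips, in mm); z points along the fingers, y is the line along which they close (so a half turn about z gives the same grasp; the last joint's range is limited). The gripper opens to 85 mm and grips with 20 to 120 N. Pads are 22 mm wide; open, the fingers measure 114 mm over their backs; the gripper's body (76 mm by 85 mm) begins 54 mm behind the grasp point. The pads swing forward as they close: fully open they stand 13 mm farther back than shut.
Start: joints at [1.274, 0.321, -0.07, 1.45, 0.023, 1.371, -0.057], TCP at [198.764, -618.883, 245.349] pointing down, gripper open.
Joint ranges: [-2.86, 2.86], [-0.3, 2.09], [-1.38, 1.24], [0.06, 2.45], [-1.56, 4.7], [0.09, 2.05], [-2.69, 2.69]. Speed limits (rad/s): [2.57, 2.57, 3.14, 3.14, 3.14, 3.14, 3.14].

## Interface

Orientations are given as a rotation vector (axis times angle).
In Python, from rig import arm gives the robot as it stands.
- The arm moves only by the shell command python3 -m crank 'ROWS' [OPENING]. ROWS is text: rows parted by semicolons, each of 4 numbers parted by spaces: the shift along the tool's x, y, z normalised to -1 to 1, where 1 is 500 mm, then the turn about the tool's z normalised to -1 to 1, where 1 is 180 degrees. A call has 1 to 5 rows; each row is the pose to reach, as a shift and turn from the pose commanded when the call began, along the tool's axes at that moment, turning the shorter way round; what a row does not reach only later rows make up. A row lasts 1/12 s, in which the tool goes at most 41.7 mm and 7.16 degrees, less where a joint would pass 70% of its speed; a pose out of reach is approached as far as the arm can. A call with a number of a shift or a turn outside -1 to 1 is refused whole. A call with a gripper value outside its range is refused whole. OPENING is the opening, from 0 (shut) to 1 (fully open), set as the call begins (- or left out, the last holds). The fingers move at their own pace and stop on an object; the grip force is fixed at half the most. Time passes only in rows, so rows that repeat a pose let the fingers close. It gives the time, the measured TCP pose, the force, the opening and the grip force at its end, in the units of the state.
- arm.sense(): the state, without advancing time (a new reading comes with each control period).
- arm.grab_frame(name): name is "scene" or "top"; returns a dict with "image" (480x640x3 uint8, red, green, blue), "fx", "fy", "cx", "cy" (pixels), "world_to_cam" (4x4, takes a point from world to camera coordinates). Camera axes: x right, y up, looking along -z (the intrinsics and any distortion apply to the point x, -y, -z); pixel columns grow to the right and rows downward; lengths in mm; the calibration is good to about 2 mm. A picture is of the moment at which its call begins. There is no depth.
- arm.job_done(): hands the job in; it is judged then, once.
The state is a dict: "clock": time; "joint_positions": joint angles; "joint_vel": joint speeds; "joint_torque": joint torques, N m; "tool_pos": TCP position; "eef_rot": TCP orientation; "force": force on the tool from outside, world axes, zero at the start; "ft_torque": the same for the moment, N m; "opening": finger opening in mm; "grip_force": force on a finger pad.
Only numpy, scipy, OpenCV 4.12 (cv2) and the standard library are available. Lean on these libraries where they do the work, as an engineer would, in place of code of your own. Each camera call takes 0.05 s, during which the arm holds its last target. There are 200 camera calls.

## Working session

There is one attempt and no reset: what is moved stays moved. The work goes in short steps, Python scripts to look and compute and a shell command to move; the robot and the scene stay as the last step left them, time stands still between calls to the robot, and variables do not carry over. Pictures are saved under pics/ and viewed, at most 10 in all, crops included, and the job is handed in when it is done.

```bash
mkdir -p pics; ls; python3 - <<'E'
from rig import arm
import cv2,numpy as np
for n in("scene","top"):
    f=arm.grab_frame(n);cv2.imwrite(f"pics/{n}0.png",f["image"][:,:,::-1])
    print(n,f["fx"],f["fy"],f["cx"],f["cy"],[k for k in f]);print(np.round(f["world_to_cam"],4).tolist())
s=arm.sense();print(s)
E
```

```text
pics
scene 564.0712450573099 564.0712450573099 325.6225721569916 234.7142409951856 ['image', 'fx', 'fy', 'cx', 'cy', 'world_to_cam']
[[-0.8611, -0.5084, -0.0071, 382.18], [0.2806, -0.4869, 0.8272, -248.3219], [-0.424, 0.7103, 0.5619, -1242.6094], [0.0, 0.0, 0.0, 1.0]]
top 568.1443545003938 568.1443545003938 322.8215485078864 229.14992826823425 ['image', 'fx', 'fy', 'cx', 'cy', 'world_to_cam']
[[-0.0067, -1.0, -0.001, -18.7952], [0.9983, -0.0068, 0.0578, -471.3417], [-0.0578, -0.0006, 0.9983, -1381.3755], [0.0, 0.0, 0.0, 1.0]]
{'clock': 0.1, 'joint_positions': array([ 1.27405207,  0.32175999, -0.07006825,  1.45154848,  0.02261582,
        1.37082393, -0.05685474]), 'joint_vel': array([ 6.70875949e-04, -2.92594117e-03,  1.08119157e-03, -2.54156628e-03,
       -2.51629878e-04, -2.85995374e-04, -5.55316456e-05]), 'joint_torque': array([-4.19376056e-05, -4.94879401e+01, -3.84054193e-01, -3.15210199e+01,
        1.27776020e-02,  7.49195111e-03,  5.84116862e-07]), 'tool_pos': array([ 198.60962093, -618.42749267,  244.32779212]), 'eef_rot': array([-3.10201993e+00, -4.86138678e-01,  6.03504002e-04]), 'force': array([ 0.17431763,  0.27237337, -0.02988667]), 'ft_torque': array([-0.0134037 , -0.01872196,  0.07531798]), 'grip_force': 0.0, 'opening': 85.45867399827323}
```

View pics/scene0.png

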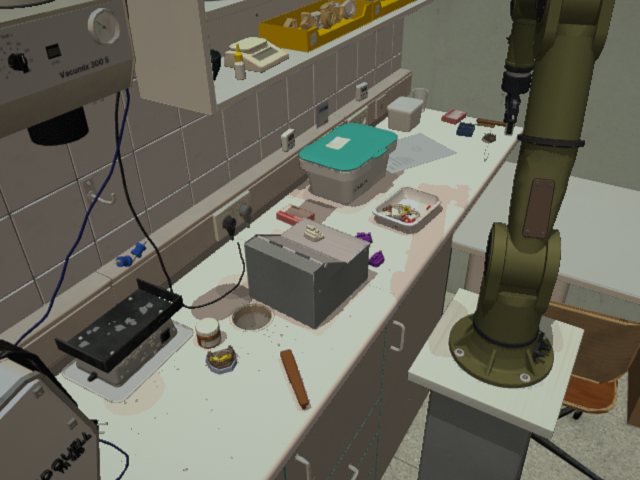

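View pics/top0.png

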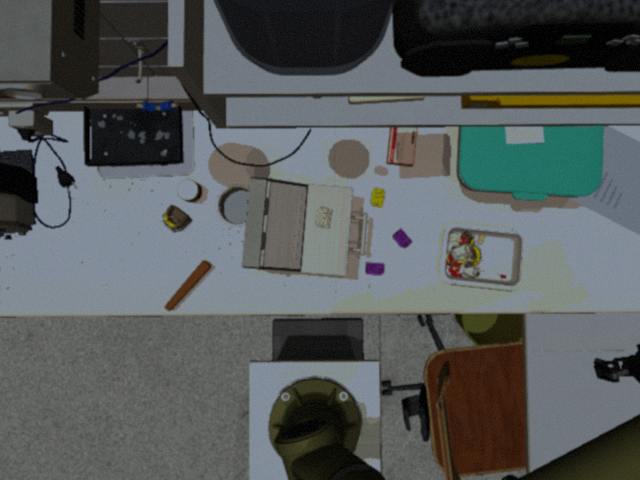

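Top view: the off-white cast is on the deck at about (324,216). Look-alikes are purple (402,238), purple (375,268) and yellow (378,197). I choose the off-white one on the deck, and check it in a close crop.

```bash
cat > h.py <<'E'
import numpy as np,cv2
from rig import arm
def ray(f,u,v,z):
    W=np.array(f["world_to_cam"]);R=W[:3,:3];c=-R.T@W[:3,3]
    d=R.T@np.array([(u-f["cx"])/f["fx"],-(v-f["cy"])/f["fy"],-1])
    return c+d*(z-c[2])/d[2]
def proj(f,p):
    W=np.array(f["world_to_cam"]);q=W[:3,:3]@p+W[:3,3]
    return f["cx"]-f["fx"]*q[0]/q[2],f["cy"]+f["fy"]*q[1]/q[2]
def crop(f,x,y,w,h,k,name):
    cv2.imwrite(name,cv2.resize(f["image"][y:y+h,x:x+w,::-1],None,fx=k,fy=k,interpolation=cv2.INTER_CUBIC))
E
python3 - <<'E'
from h import *
f=arm.grab_frame("top");crop(f,235,165,150,112,5,"pics/c1.png")
g=arm.grab_frame("scene");crop(g,235,205,150,120,5,"pics/c2.png")
E
```

```text
(no output)
```

View pics/c1.png

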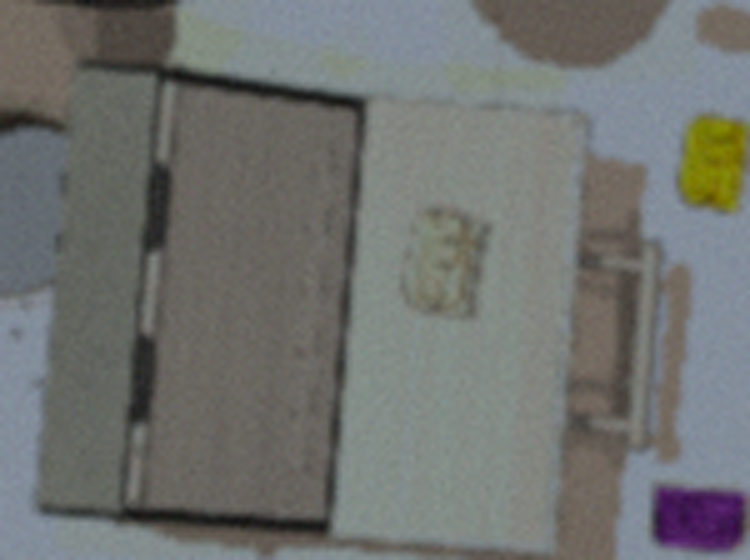

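View pics/c2.png

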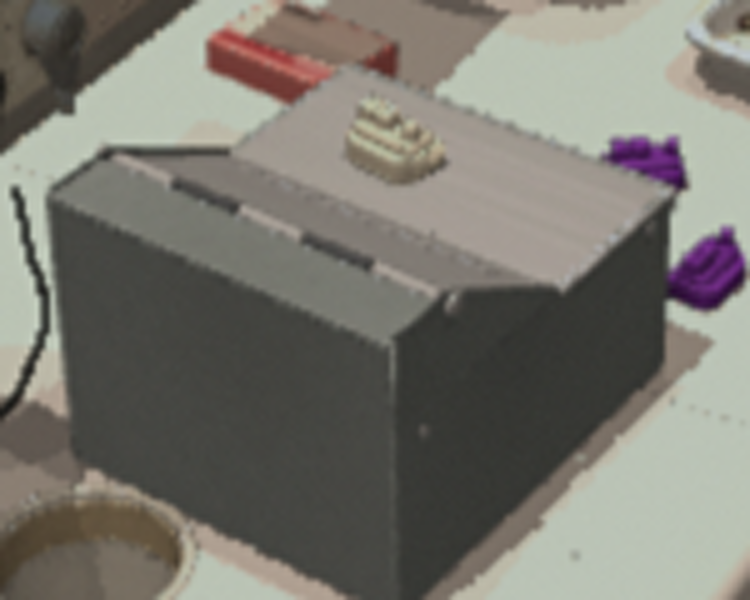

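The crops confirm the off-white toothed block on the deck. It is at about (450,262) in the top crop and yawed slightly relative to the box. Deck corners in that crop are inner (362,100) and (332,535), outer (585,115) and (555,552).

```bash
cat > m.py <<'E'
from h import *
from scipy.spatial.transform import Rotation as Ro
f=arm.grab_frame("top");g=arm.grab_frame("scene")
C=lambda f,x,y,a,b,z:ray(f,a+(x+.5)/5-.5,b+(y+.5)/5-.5,z)
P=lambda x,y,z=115:C(f,x,y,235,165,z); Q=lambda x,y,z=115:C(g,x,y,235,205,z)
it,ib,ot,ob=P(362,100),P(332,535),P(585,115),P(555,552)
print("top",it,ib,ot,ob, "scene it ib ob",Q(232,150),Q(563,290),Q(678,190),Q(345,65))
e=(it+ib)/2; d=ib-it; by=d/np.linalg.norm(d); bx=np.array([-by[1],by[0],0]); bx=np.array([by[1],-by[0],0])
if bx[1]<0: bx=-bx
print("edge",e,"bx",bx,"by",by,np.linalg.norm(d),np.linalg.norm(it-ot))
r=f["image"][195:240,305:345].astype(int)
for nm,z,pts in(("top22",136,[(430,208),(490,222),(475,318),(408,305)]),):
    p=np.array([P(x,y,z) for x,y in pts]);m=p.mean(0)
    print("cast",m,[( (q-e)@bx,(q-e)@by) for q in p],((m-e)@bx,(m-e)@by))
m=Q(395,180,115);print("scene cast bottom corner",(m-e)@bx,(m-e)@by)
m=Q(345,148,115);print((m-e)@bx,(m-e)@by)
m=Q(445,160,115);print((m-e)@bx,(m-e)@by)
s=arm.sense();R=Ro.from_rotvec(s["eef_rot"]).as_matrix();print(R.round(3),arm.tcp_to_tips,s["tool_pos"])
E
python3 m.py
```

```text
top [567.63684611  13.44918968 115.        ] [369.2799183   28.06916341 115.        ] [560.03420451 -88.48036459 115.        ] [360.91640321 -72.95927547 115.        ] scene it ib ob [565.95427541  10.98048824 115.        ] [366.85549089  30.04187496 115.        ] [357.20685585 -69.17318816 115.        ] [559.42180265 -84.11008612 115.        ]
edge [468.45838221  20.75917655 115.        ] bx [0.073506   0.99729478 0.        ] by [-0.99729478  0.073506    0.        ] 198.8949834463601 102.21269096177824
cast [490.83697398 -26.56617221 136.        ] [(np.float64(-34.59995812433499), np.float64(-49.975811445941716)), (np.float64(-61.89302922794392), np.float64(-45.476804124682154)), (np.float64(-58.02843770831672), np.float64(-1.9573792454329328)), (np.float64(-27.68802449837713), np.float64(-5.777003260605515))] (np.float64(-45.552362389743195), np.float64(-25.796749519165566))
scene cast bottom corner -27.06317271918165 -15.135241861273466
-35.771015579825715 -52.244296240433094
-55.16405422515709 -4.76429437526622
[[ 0.952  0.306 -0.   ]
 [ 0.306 -0.952  0.001]
 [-0.    -0.001 -1.   ]] 14.0 [ 198.72975673 -618.72154107  244.96434598]
```

```bash
python3 -m crank '.08 -.08 0 0;.16 -.166 0 0;.24 -.25 0 0;.3 -.31 0 0;.35 -.36 0 0' 0.73
```

```text
clock: 0.72
tool_pos: [291.6, -430.3, 245.3]
eef_rot: [3.103, 0.486, -0.0]
force: [1.8, -0.5, 0.2]
opening: 62.5
grip_force: 0.0
```

```bash
python3 -m crank '.63 -.655 0 0;.63 -.655 0 0;.63 -.655 0 0;.63 -.655 0 0;.63 -.655 0 0'; python3 -m crank '.3 -.3 0 .122;.3 -.3 0 .122;.3 -.3 0 .122;.3 -.3 0 .122;.3 -.3 0 .122'
```

```text
clock: 1.13
tool_pos: [383.1, -243.1, 245.6]
eef_rot: [3.103, 0.486, 0.0]
force: [1.0, 0.0, 0.1]
opening: 62.5
grip_force: 0.0
clock: 1.55
tool_pos: [470.5, -73.7, 245.7]
eef_rot: [3.138, -0.12, 0.001]
force: [0.8, -0.1, 0.8]
opening: 62.3
grip_force: 0.0
```

```bash
python3 -m crank '0 0 0 0;.034 -.05 0 0;.034 -.1 0 0;.034 -.1 .05 0;.034 -.1 .09 0'; python3 -m crank '0 0 0 0;0 0 0 0'; python3 - <<'E'
from h import *
s=arm.sense();print(s["tool_pos"],s["force"])
f=arm.grab_frame("scene");crop(f,225,130,180,150,4,"pics/d1.png")
E
```

```text
clock: 1.97
tool_pos: [491.5, -24.6, 200.4]
eef_rot: [3.139, -0.107, 0.004]
force: [-0.2, -0.8, 0.3]
opening: 62.4
grip_force: 0.0
clock: 2.13
tool_pos: [489.9, -26.7, 199.8]
eef_rot: [-3.139, 0.114, 0.003]
force: [0.6, 0.1, 0.1]
opening: 62.9
grip_force: 0.0
[489.90647984 -26.70595868 199.78089479] [0.5933674  0.14931314 0.10411569]
```

View pics/d1.png

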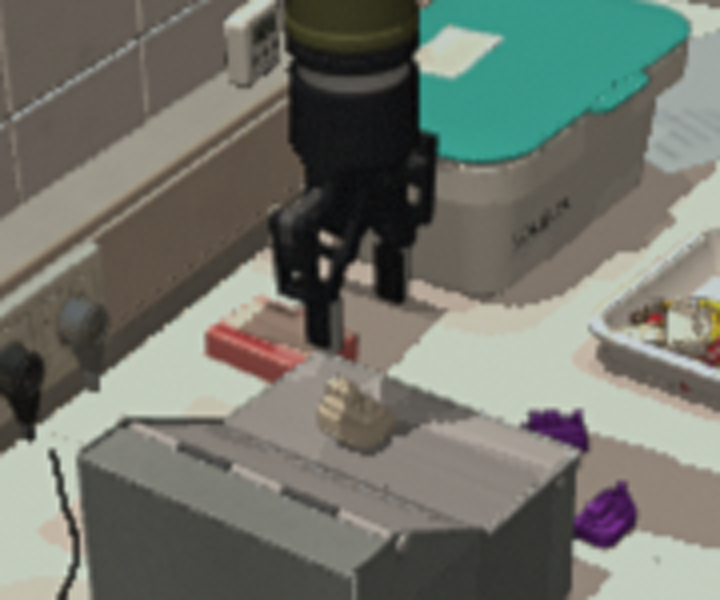

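The gripper is above the cast. The lead fingertip is at crop (320,345) and the trailing tip at (392,300). The lead knuckle bulges outward at (275,215) to (283,290). I'll measure that bulge before going near the hinge.

```bash
python3 - <<'E'
from h import *
f=arm.grab_frame("scene");s=arm.sense();t=s["tool_pos"]
W=np.array(f["world_to_cam"]);R=W[:3,:3];c=-R.T@W[:3,3]
bx=np.array([.0735,.9973,0]);n=np.array([.9973,-.0735,0])
for k,px,py,o in(("tip lead far corner",308,343,11),("tip lead near-outer bottom",328,350,-11),("knuckle L",273,215,11),("knuckle bottom",285,293,11),("knuckle bottom",300,300,11),("trail bottom L",377,297,11),("trail R",407,302,-11),("trail knuckle R top",437,135,-11),("trail knuckle R bot",432,225,-11)):
    u,v=225+(px+.5)/4-.5,130+(py+.5)/4-.5
    d=R.T@np.array([(u-f["cx"])/f["fx"],-(v-f["cy"])/f["fy"],-1])
    p=c+d*(((t+n*o)-c)@n)/(d@n);print(k,((p-t)@bx).round(1),(p-t)[2].round(1))
E
```

```text
tip lead far corner 34.6 -12.8
tip lead near-outer bottom 44.0 -4.9
knuckle L 62.3 86.9
knuckle bottom 54.5 31.8
knuckle bottom 40.7 20.2
trail bottom L -36.5 -16.2
trail R -37.4 -12.8
trail knuckle R top -70.0 87.4
trail knuckle R bot -64.7 28.4
```

```bash
python3 -m crank '0 0 .04 0;0 0 .08 0;0 0 .11 0;0 0 .12 0;0 0 .12 0'; python3 -m crank '0 -.01 0 0;0 -.02 0 0;0 -.03 0 0;0 -.04 0 0;0 -.05 0 0';python3 -m crank '0 -.01 0 0;0 -.02 0 0;0 -.03 0 0;0 -.03 0 0;0 -.03 0 0'; python3 - <<'E'
from h import *
s=arm.sense();t=s["tool_pos"];print(t,s["force"],(t-[468.5,20.8,0])@[.0735,.9973,0])
f=arm.grab_frame("scene");crop(f,225,130,180,150,4,"pics/d2.png")
E
```

```text
clock: 2.65
tool_pos: [490.5, -26.9, 140.3]
eef_rot: [-3.139, 0.115, 0.001]
force: [-0.5, 0.8, 1.1]
opening: 62.1
grip_force: 0.0
clock: 3.07
tool_pos: [492.9, -0.9, 140.9]
eef_rot: [3.139, -0.113, 0.002]
force: [-0.0, -0.5, 0.8]
opening: 62.4
grip_force: 0.2
clock: 3.48
tool_pos: [493.7, 13.4, 140.6]
eef_rot: [3.139, -0.114, 0.0]
force: [-0.9, -2.8, 2.9]
opening: 62.5
grip_force: 1.8
[493.73265504  13.41042045 140.58455939] [-0.87876945 -2.78620433  2.90909148] -5.515027541383609
```

View pics/d2.png

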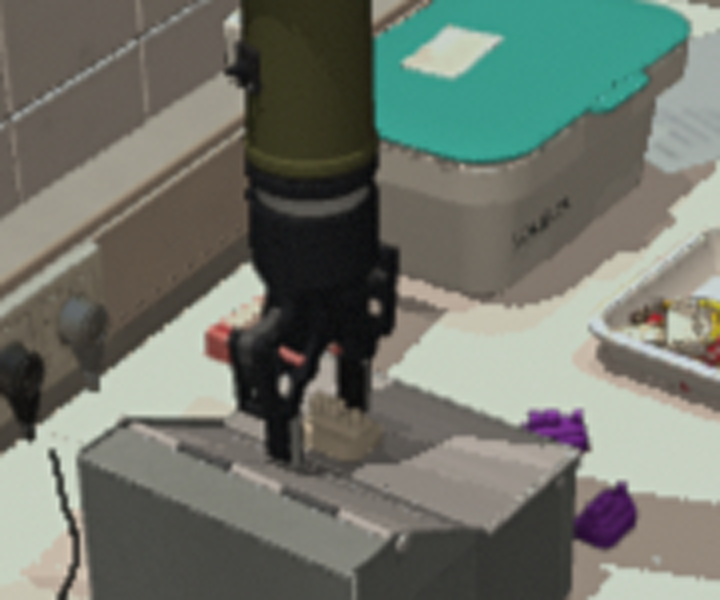

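The lead finger rests on the flap at (285,460), which is slightly open, and the cast at (345,430) is in contact with the trailing finger. I'll continue slowly.

```bash
python3 -m crank '0 -.008 0 0;0 -.016 0 0;0 -.024 0 0;0 -.03 0 0;0 -.03 0 0'; python3 -m crank '0 -.008 0 0;0 -.016 0 0;0 -.022 0 0;0 -.022 0 0;0 -.022 0 0'; python3 - <<'E'
from h import *
s=arm.sense();t=s["tool_pos"];print(t,s["force"],(t-[468.5,20.8,0])@[.0735,.9973,0])
f=arm.grab_frame("scene");crop(f,225,130,180,150,4,"pics/d3.png")
E
```

```text
clock: 3.95
tool_pos: [494.7, 26.8, 140.3]
eef_rot: [3.137, -0.115, 0.0]
force: [-0.6, -4.5, 2.3]
opening: 62.5
grip_force: 2.5
clock: 4.37
tool_pos: [495.3, 36.5, 140.0]
eef_rot: [3.136, -0.117, -0.001]
force: [-0.4, -6.5, 1.9]
opening: 62.6
grip_force: 3.3
[495.28529269  36.5332277  139.99546522] [-0.40839336 -6.51400354  1.85411899] 17.65946699440324
```

View pics/d3.png

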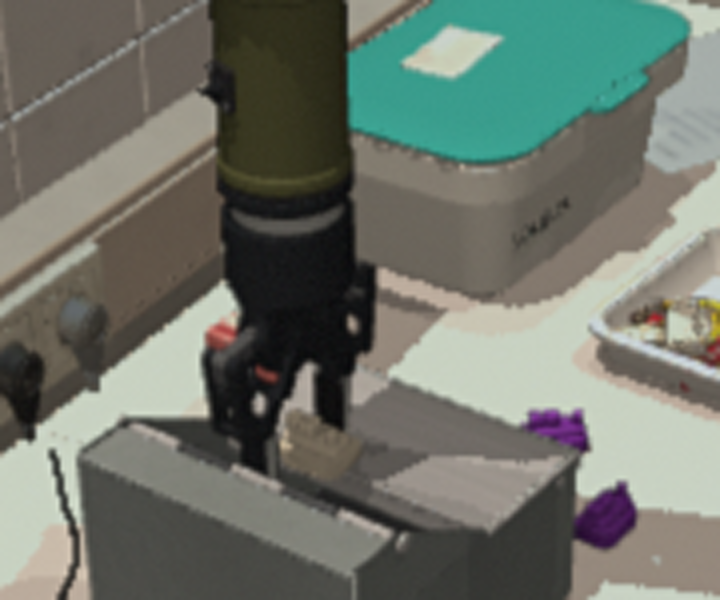

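The flap is well open and the cast at (320,440) is right at the deck edge. I'll go on in small steps.

```bash
python3 -m crank '0 -.008 0 0;0 -.016 0 0;0 -.02 0 0;0 -.024 0 0;0 -.024 0 0'; python3 - <<'E'
from h import *
s=arm.sense();t=s["tool_pos"];print(t,s["force"],(t-[468.5,20.8,0])@[.0735,.9973,0])
f=arm.grab_frame("scene");crop(f,225,130,180,150,4,"pics/d4.png")
E
```

```text
clock: 4.83
tool_pos: [495.7, 44.8, 139.4]
eef_rot: [3.13, -0.12, -0.003]
force: [-1.3, -13.7, 0.7]
opening: 62.1
grip_force: 6.7
[495.67937458  44.76358191 139.4320518 ] [ -1.30635763 -13.69728785   0.73877422] 25.89656426977849
```

View pics/d4.png

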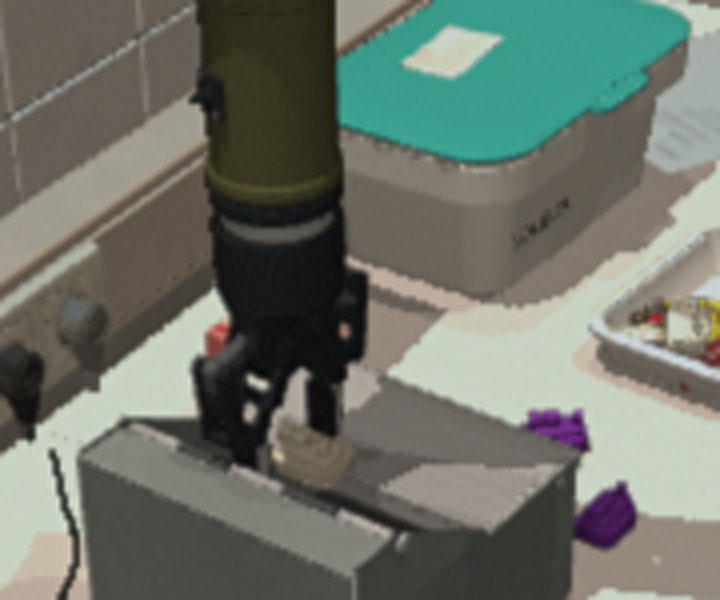

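The cast at (315,455) is partly over the edge and starting to tilt. I'll pause briefly to see whether it falls.

```bash
python3 -m crank '0 0 0 0;0 0 0 0;0 0 0 0'; python3 - <<'E'
from h import *
s=arm.sense();t=s["tool_pos"];print(s["force"],s["ft_torque"],(t-[468.5,20.8,0])@[.0735,.9973,0])
f=arm.grab_frame("scene");crop(f,270,215,60,50,12,"pics/d5.png")
E
```

```text
clock: 5.13
tool_pos: [495.7, 44.7, 139.5]
eef_rot: [3.131, -0.12, -0.003]
force: [-0.5, -14.0, 1.0]
opening: 62.3
grip_force: 6.6
[ -0.4907679  -13.98794575   0.98086897] [-3.11408392  0.15969895  0.02585783] 25.811139649381733
```

View pics/d5.png

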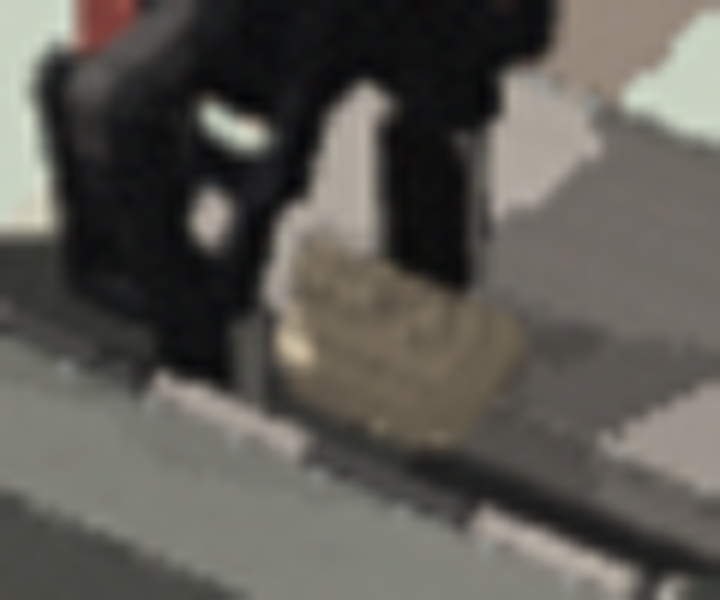

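```bash
python3 - <<'E'
from h import *
f=arm.grab_frame("scene")
e=np.array([468.5,20.8,115]);bx=np.array([.0735,.9973,0]);by=np.array([-.9973,.0735,0])
C=lambda p:(np.round((np.array(proj(f,p))-[270,215]+.5)*12-.5)).tolist()
for y in(-70,-50,-4,20):print("edge y",y,C(e+by*y))
for x in(0,15,25):
  for h in(0,-10,-20,21,30):print(x,h,"near",C(e+bx*x+by*-4+[0,0,h]),"far",C(e+bx*x+by*-48+[0,0,h]))
print("hinge",C(e+bx*85+by*-26+[0,0,45]))
print("rear near bottom",C(e+bx*-5+by*-4),C(e+bx*-5+by*-4+[0,0,21]))
E
```

```text
edge y -70 [236.0, 289.0]
edge y -50 [313.0, 321.0]
edge y -4 [495.0, 394.0]
edge y 20 [592.0, 433.0]
0 0 near [495.0, 394.0] far [321.0, 324.0]
0 -10 near [496.0, 434.0] far [322.0, 364.0]
0 -20 near [497.0, 474.0] far [324.0, 403.0]
0 21 near [492.0, 308.0] far [317.0, 239.0]
0 30 near [491.0, 271.0] far [315.0, 202.0]
15 0 near [451.0, 430.0] far [276.0, 359.0]
15 -10 near [452.0, 470.0] far [278.0, 399.0]
15 -20 near [453.0, 510.0] far [280.0, 438.0]
15 21 near [448.0, 344.0] far [272.0, 273.0]
15 30 near [447.0, 307.0] far [270.0, 236.0]
25 0 near [421.0, 454.0] far [246.0, 382.0]
25 -10 near [422.0, 495.0] far [248.0, 422.0]
25 -20 near [424.0, 535.0] far [250.0, 462.0]
25 21 near [418.0, 368.0] far [241.0, 297.0]
25 30 near [417.0, 331.0] far [239.0, 260.0]
hinge [134.0, 378.0]
rear near bottom [509.0, 382.0] [507.0, 296.0]
```

The cast still stands with its front about 20 mm past the edge, so it is close to the tipping point. Closing the fingers by about 10 mm (the cast is 30 mm, the gap 62 mm) advances the trailing finger and relaxes the lead finger, with no pinch.

```bash
python3 -m crank '0 0 0 0;0 -.003 0 0;0 -.006 0 0;0 -.009 0 0;0 -.012 0 0' 0.62; python3 - <<'E'
from h import *
s=arm.sense();t=s["tool_pos"];print(s["force"],(t-[468.5,20.8,0])@[.0735,.9973,0])
f=arm.grab_frame("scene");crop(f,270,215,60,50,12,"pics/d6.png")
E
```

```text
clock: 5.65
tool_pos: [496.6, 51.0, 139.9]
eef_rot: [3.131, -0.12, -0.002]
force: [-0.1, -14.3, 0.8]
opening: 53.3
grip_force: 8.4
[ -0.05351642 -14.34326775   0.81554517] 32.17783794064522
```

View pics/d6.png

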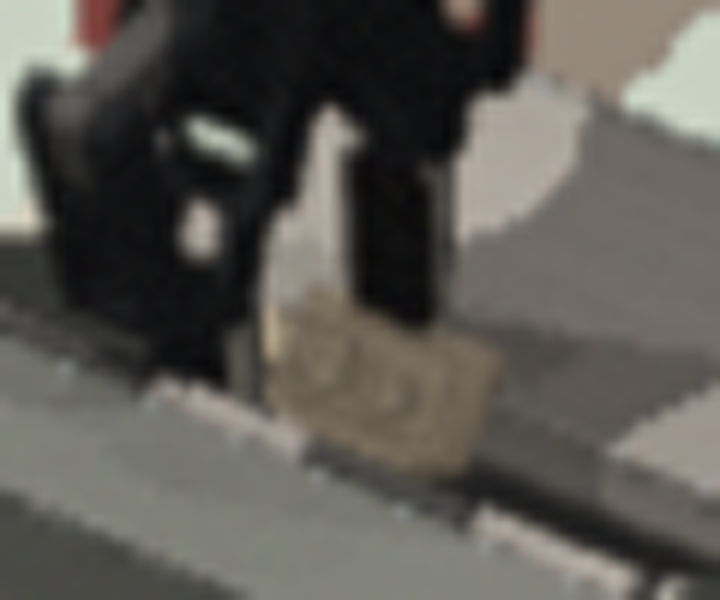

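That was my tenth and last picture. It shows the cast tipped steeply over the edge at (385,385), with the finger still holding the flap. From here I track the cast numerically by its yellowish colour.

```bash
cat > t.py <<'E'
from h import *
s=arm.sense();t=s["tool_pos"]
f=arm.grab_frame("scene")
for k,i in(("now",f["image"]),):
    c=i[215:265,270:330].astype(int);m=(c[:,:,0]-c[:,:,2]>22)&(c.min(2)>40)
    n,l,st,ce=cv2.connectedComponentsWithStats(m.astype(np.uint8))
    print([(st[j].tolist(),ce[j].round(1).tolist(),c[l==j].mean(0).round()) for j in range(1,n) if st[j][4]>8])
print("crop px (1/12 of the picture's)",s["force"].round(1),s["grip_force"],((t-[468.5,20.8,0])@[.0735,.9973,0]).round(1),t.round(1),s["clock"])
E
python3 t.py; python3 -m crank '0 0 0 0;0 0 0 0;0 0 0 0'; python3 t.py
python3 - <<'E'
import cv2
for n in(5,6):
    c=cv2.resize(cv2.imread(f"pics/d{n}.png")[:,:,::-1],(60,50),interpolation=cv2.INTER_AREA).astype(int);m=(c[:,:,0]-c[:,:,2]>22)&(c.min(2)>40)
    k=cv2.connectedComponentsWithStats(m.astype('uint8'));print(n,[(a.tolist(),b.round(1)) for a,b in zip(k[2][1:],k[3][1:]) if a[4]>8])
E
```

```text
[([6, 0, 4, 5, 16], [7.4, 1.6], array([128.,  86.,  79.])), ([44, 0, 15, 8, 82], [49.9, 2.7], array([147., 134., 121.])), ([22, 24, 20, 15, 187], [30.7, 31.5], array([114., 104.,  88.]))]
crop px (1/12 of the picture's) [  0.7 -13.4   2.2] 8.462365051841516 32.4 [496.6  51.2 139.8] 5.7
clock: 6.0
tool_pos: [496.6, 51.2, 139.8]
eef_rot: [3.131, -0.12, -0.002]
force: [-1.0, -13.2, 2.0]
opening: 52.8
grip_force: 8.3
[([6, 0, 4, 5, 16], [7.4, 1.6], array([129.,  86.,  79.])), ([44, 0, 15, 8, 81], [49.9, 2.6], array([147., 134., 121.])), ([22, 24, 20, 15, 184], [30.8, 31.5], array([114., 104.,  88.]))]
crop px (1/12 of the picture's) [ -1.  -13.2   2. ] 8.312013403647143 32.4 [496.6  51.2 139.8] 6.0
5 [([6, 0, 6, 5, 22], array([8.1, 1.5])), ([46, 0, 13, 8, 64], array([50.9,  2.7])), ([23, 20, 20, 17, 194], array([32. , 28.3]))]
6 [([6, 0, 4, 5, 16], array([7.4, 1.6])), ([44, 0, 15, 8, 79], array([49.7,  2.6])), ([22, 24, 19, 15, 186], array([30.7, 31.3]))]
```

The cast is tilted but static, most likely wedged between the deck edge and a flap that is only partly open. I'll reopen the fingers while advancing. That pushes the lead finger and flap further and leaves the trailing finger about where it is.

```bash
python3 -m crank '0 -.004 0 0;0 -.008 0 0;0 -.01 0 0;0 -.01 0 0;0 -.01 0 0' 0.71;  python3 t.py
```

```text
clock: 6.47
tool_pos: [496.3, 52.7, 138.5]
eef_rot: [3.127, -0.124, -0.005]
force: [1.3, -19.5, -5.1]
opening: 60.2
grip_force: 8.9
[([6, 0, 4, 5, 14], [7.1, 1.6], array([133.,  90.,  83.])), ([44, 0, 15, 8, 77], [50.1, 2.6], array([148., 135., 122.]))]
crop px (1/12 of the picture's) [  1.3 -19.5  -5.1] 8.88710081577301 33.9 [496.3  52.7 138.5] 6.4667
```

The cast blob has disappeared, so it dropped while the finger held the flap. Now I draw back and up.

```bash
python3 -m crank '0 .012 0 0;0 .024 -.01 0;0 .036 -.02 0;0 .048 -.035 0;0 .06 -.05 0'; python3 -m crank '0 .01 -.03 0;0 .02 -.06 0;0 .02 -.1 0;0 .02 -.14 0;0 .02 -.16 0'; python3 -m crank '0 0 0 0;0 0 0 0;0 0 0 0;0 0 0 0;0 0 0 0'; python3 t.py; python3 - <<'E'
from h import *
# cast-coloured or changed pixels near the box in both views versus the first pictures
for n in("top","scene"):
    a=cv2.imread(f"pics/{n}0.png").astype(int)[:,:,::-1];b=arm.grab_frame(n)["image"].astype(int)
    d=(abs(a-b).max(2)>35).astype('uint8');d=cv2.morphologyEx(d,cv2.MORPH_OPEN,np.ones((2,2)))
    k=cv2.connectedComponentsWithStats(d);print(n,[s.tolist() for s in k[2][1:] if s[4]>8])
    g=arm.grab_frame(n)
    e=np.array([468.5,20.8,115]);bx=np.array([.0735,.9973,0]);by=np.array([-.9973,.0735,0])
    for y in(20,40,60,80):
        u,v=map(int,proj(g,e+bx*40+by*y+[0,0,22]));print(y,(u,v),a[v-2:v+3,u-2:u+3].mean((0,1)).round(),b[v-2:v+3,u-2:u+3].mean((0,1)).round())
E
```

```text
clock: 6.93
tool_pos: [494.6, 32.1, 165.2]
eef_rot: [-3.138, 0.115, 0.001]
force: [-0.7, 0.4, 0.0]
opening: 60.9
grip_force: 0.0
clock: 7.35
tool_pos: [495.1, 23.6, 247.6]
eef_rot: [-3.139, 0.112, -0.005]
force: [0.1, 1.0, -0.8]
opening: 60.6
grip_force: 0.0
clock: 7.77
tool_pos: [493.6, 22.5, 244.1]
eef_rot: [-3.139, 0.114, 0.003]
force: [-0.2, 0.4, -0.4]
opening: 60.5
grip_force: 0.0
[([6, 0, 53, 11, 331], [29.3, 3.1], array([141., 100.,  90.]))]
crop px (1/12 of the picture's) [-0.2  0.4 -0.4] 0.0 3.5 [493.6  22.5 244.1] 7.7667
top [[257, 159, 94, 161, 10004], [361, 224, 5, 31, 77], [361, 227, 43, 77, 2013], [286, 336, 39, 25, 750], [594, 345, 46, 39, 1006], [277, 362, 66, 40, 1409], [339, 392, 6, 11, 50], [285, 395, 49, 45, 1434], [358, 403, 10, 13, 79], [503, 415, 137, 65, 4023], [276, 432, 7, 13, 60], [299, 446, 38, 20, 421], [271, 452, 19, 28, 291], [352, 457, 34, 23, 494], [312, 477, 22, 3, 42]]
20 (285, 235) [107. 102.  97.] [64. 64. 36.]
40 (284, 243) [106. 102.  97.] [63. 62. 34.]
60 (283, 252) [106. 103.  97.] [61. 60. 33.]
80 (283, 261) [104. 100.  95.] [60. 59. 32.]
scene [[267, 0, 249, 212, 15015], [537, 0, 10, 19, 95], [553, 0, 10, 27, 161], [587, 0, 5, 3, 12], [593, 0, 8, 3, 18], [599, 0, 11, 28, 120], [581, 0, 42, 141, 933], [521, 4, 5, 3, 12], [543, 10, 2, 5, 10], [299, 20, 9, 6, 32], [563, 25, 28, 13, 270], [502, 41, 38, 96, 2119], [518, 135, 5, 5, 19], [517, 142, 5, 10, 41], [549, 146, 40, 155, 1339], [530, 156, 39, 9, 143], [475, 164, 44, 134, 1000], [304, 227, 44, 24, 456], [305, 235, 8, 5, 28], [492, 236, 17, 37, 410], [369, 247, 56, 29, 856], [508, 248, 7, 13, 32], [531, 248, 16, 14, 114], [535, 293, 6, 4, 17], [546, 303, 4, 3, 11], [544, 308, 4, 6, 15], [552, 321, 15, 25, 183]]
20 (308, 251) [128. 122. 115.] [107. 102.  97.]
40 (315, 254) [129. 124. 117.] [111. 106. 101.]
60 (322, 257) [128. 123. 116.] [112. 107. 102.]
80 (330, 259) [128. 122. 115.] [109. 104.  99.]
```

```bash
for i in 1 2; do python3 -m crank '0 .08 0 0;0 .16 0 0;0 .24 0 0;0 .32 0 0;0 .4 0 0'|head -2;done; python3 -m crank '0 0 0 0;0 0 0 0;0 0 0 0'; python3 - <<'E'
from h import *
e=np.array([468.5,20.8,115]);bx=np.array([.0735,.9973,0]);by=np.array([-.9973,.0735,0])
for n in("scene","top"):
    a=cv2.imread(f"pics/{n}0.png").astype(int)[:,:,::-1];g=arm.grab_frame(n);b=g["image"].astype(int)
    for x,h in((-50,0),(-15,0),(10,5),(40,21),(70,37)):
        print(n,x,[tuple((b-a)[v-1:v+2,u-1:u+2].mean((0,1)).round().astype(int).tolist()) for y in(-75,-26,30,80) for u,v in [map(int,proj(g,e+bx*x+by*y+[0,0,h]))]])
    x0,y0=(235,110) if n=="scene" else (150,165)
    w=(slice(200,420),slice(180,400)) if n=="scene" else (slice(165,315),slice(150,370))
    d=(abs(a-b).max(2)>35)[w].astype('uint8');k=cv2.connectedComponentsWithStats(d);print([s.tolist() for s in k[2][1:] if s[4]>6])
E
```

```text
clock: 8.43
tool_pos: [479.3, -179.0, 245.4]
clock: 8.85
tool_pos: [464.7, -378.6, 245.2]
clock: 9.1
tool_pos: [465.4, -376.1, 244.8]
eef_rot: [-3.138, 0.114, 0.0]
force: [0.5, 0.7, 0.0]
opening: 60.3
grip_force: 0.0
scene -50 [(4, 3, 3), (7, 6, 21), (4, 4, 4), (4, 4, 4)]
scene -15 [(4, 4, 4), (5, 5, 4), (4, 4, 4), (4, 4, 4)]
scene 10 [(3, 3, 3), (3, 3, 3), (3, 3, 3), (3, 3, 3)]
scene 40 [(3, 3, 3), (3, 4, 3), (3, 3, 3), (3, 3, 3)]
scene 70 [(4, 3, 3), (3, 3, 3), (3, 3, 3), (3, 3, 2)]
[[127, 27, 9, 4, 18], [136, 31, 6, 5, 13], [124, 33, 21, 9, 85]]
top -50 [(8, 7, 7), (18, 31, 40), (6, 6, 6), (5, 5, 5)]
top -15 [(6, 6, 5), (5, 7, 5), (7, 7, 6), (6, 6, 6)]
top 10 [(4, 4, 4), (3, 4, 4), (5, 5, 6), (4, 3, 4)]
top 40 [(5, 5, 5), (6, 6, 6), (5, 3, 4), (5, 6, 4)]
top 70 [(5, 4, 4), (5, 4, 5), (5, 5, 5), (5, 5, 5)]
[[168, 42, 15, 21, 122]]
```

The only change around the box is where the cast used to be. The flap looks as it did when shut, and the bystanders are unchanged. I'm handing in.

```bash
python3 -c "
from rig import arm
print(arm.job_done())"
```

```text
the job is handed in; nothing more can be done
None
```

I handed the job in at about 9 s. The old cast dropped into the box while a finger held the flap open, and the flap then sprang shut; the cameras cannot see inside, so the cast's rest there is inferred. It wedged briefly at the edge, but nothing else around the box looks changed.

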